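# Set a mirror on the domed rest and light it with the inspection torch

### The job

Get the small mirror ready for a scratch inspection: balance it lying level, face up, on top of the domed rest so that only the dome carries it. Then draw the inspection torch out of its sloping holder, tip it over so that its lens slants clearly downwards, and finish while still holding it raised in the gripper, aimed at the mirror from about 8 cm away and touching nothing else. Leave the lens box, the carton and the fork clamp where they are.

Things in the scene. Friction and masses are not known exactly. Their poses are not given: they have to be found in the camera images.
- mirror: Small plane mirror in a flat aluminium cell, blue coated face on top: a plate 44 (its x) x 34 (its y) x 9 (z) mm, 60 g or a little more or less, lying face up on the table. Origin: centre of its underside. Centre of mass in the middle.
- rest: Domed rest, fixed to the table: round aluminium foot 80 mm across and 26 mm high with a black rubber half-ball (radius 30 mm) on it, 58 mm high in all. Origin: centre of its underside, z up.
- rest_top (a point): The topmost point of the dome, 58 mm above the table, where the middle of the mirror's underside belongs.
- holder: Torch holder, fixed to the table: grey foot plate (110 x 70 x 10 mm) with a blue tube (outside 38 mm, bore 27 mm across, bore 60 mm deep) that rises at 30 degrees above level. Origin: on the table at the foot. The tube leans towards the holder's own -x: its open mouth looks along (-cos 30, 0, sin 30) deg in the holder's frame.
- holder_mouth (a point): Centre of the tube's open mouth, about 78 mm above the table.
- torch: Inspection torch, 140 mm long, about 120 g, tail in the holder's tube. Origin: centre of its tail end; its z axis runs along it to the lens. Dark round body 24 mm across from z = 0 to 104 mm, then an orange head 32 mm across (z = 114 to 140 mm). In the holder the first 60 mm are inside the tube and 80 mm stick out; it lies loose with 1.5 mm play all round and slides out along the tube.
- torch_lens (a point): Centre of the torch's white lens (front end), 140 mm from the tail. The light goes along the torch's z axis.
- lens_box: Bystander: white lens box 47 x 45 x 19 mm; it may stand on either side of the mirror. Origin: centre of underside.
- carton: Bystander: small white and teal carton 32 x 48 x 66 mm, upright. Origin: centre of underside.
- fork_clamp: Bystander: black fork clamp 75 x 34 x 15 mm lying on the table. Origin: centre of underside.
Things that resemble listed ones, but are neither listed nor needed, are in the scene too. What is shaped like the holder but yellow is not meant.

How it is judged (in metres and radians):
On the way, in this order (a step that is already met when the one before it is completed fails the run):
1. the mirror lies balanced on the dome, let go (horizontal distance between mirror and rest_top below 0.012 m and height (world z) of mirror above 0.05 m and angle between mirror's own z axis and vertical below 0.35 rad and contact force between mirror and rest above 0.1 N and contact force between mirror and the fingers below 0.02 N and linear speed of mirror below 0.05 m/s), for 0.3 s.
2. the torch is out of its holder and raised in the gripper (height (world z) of each of torch, torch_lens above 0.09 m and distance between torch and holder_mouth above 0.03 m and contact force between torch and holder below 0.02 N and contact force between torch and the fingers above 0.5 N), for 0.2 s.
At the end, for the whole second after the job is handed in: Mirror on the dome alone, within 12 mm of its top, tilt under 20 deg. Gripper holds the torch still, touching nothing else: lens 20 deg or more below level, over 80 mm high, 35 to 140 mm from the mirror, beam axis within 25 mm of its middle. Bystanders moved under 3 cm (all of step 1 and contact force between torch and the fingers above 0.5 N and contact force between torch and holder below 0.02 N and contact force between torch and mirror below 0.02 N and contact force between torch and rest below 0.02 N and contact force between torch and carton below 0.02 N and contact force between torch and lens_box below 0.02 N and contact force between torch and fork_clamp below 0.02 N and height (world z) of torch_lens above 0.08 m and height (world z) of torch above 0.11 m and angle between torch's own z axis and vertical above 1.92 rad and distance between torch_lens and mirror between 0.035 and 0.14 m and x of mirror in the frame of torch between -0.025 and 0.025 m and y of mirror in the frame of torch between -0.025 and 0.025 m and z of mirror in the frame of torch above 0.14 m and linear speed of torch below 0.03 m/s and distance of each of lens_box, carton, fork_clamp from where it was at the start of the episode below 0.03 m); the arm keeps its last pose, push and grip.
It fails at once if the lens box is pushed out of its place (more than 3 cm) (distance of lens_box from where it was at the start of the episode above 0.03 m).
It fails at once if the carton is pushed out of its place (more than 3 cm) (distance of carton from where it was at the start of the episode above 0.03 m).
It fails at once if the fork clamp is pushed out of its place (more than 3 cm) (distance of fork_clamp from where it was at the start of the episode above 0.03 m).
It also fails if it takes over 64 s, if anything falls off the work surface, if the arm or the gripper's body presses on something with over 40 N, if the wrist force passes 120 N, or if a joint passes its speed limit or range.

### The arm

A 7-joint arm with a two-finger parallel gripper is mounted at the origin on a cart in front of the work surface, level with it; the furniture and walls round the work are solid. World frame = base frame: x ahead of the robot, y to its left, z up, the work surface at z = 0. Lengths are in mm, angles in rad, forces in N, time in s.
With the tool pointing down it reaches from about 400 to 875 mm from the base axis. Payload 4.4 kg.
Tool frame: the origin (TCP) lies on the centre line of the jaws, within the pads' length; the fingertips stand 11 mm ahead of it and the grasp point (between the pads) lies 8 mm behind it (ctrl.tips_ahead is the distance from the TCP to the fingertips, in mm); z points along the fingers, y is the line along which they close (so a half turn about z gives the same grasp; the last joint's range is limited). The gripper opens to 85 mm and grips with 20 to 120 N. Pads are 22 mm wide; open, the fingers measure 114 mm over their backs; the gripper's body (76 mm by 85 mm) begins 54 mm behind the grasp point. The pads swing forward as they close: fully open they stand 13 mm farther back than shut.
Start: joints at [-1.247, 0.628, 0.038, 1.517, -0.027, 0.996, -0.02], TCP at [246.98, 601.264, 242.313] pointing down, gripper open.
Joint ranges: [-3.06, 3.06], [-0.37, 2.12], [-1.25, 1.32], [0.18, 2.47], [-1.1, 4.24], [0.23, 1.98], [-2.94, 2.94]. Speed limits (rad/s): [2.57, 2.57, 3.14, 3.14, 3.14, 3.14, 3.14].

### API

Orientations are given as [roll, pitch, yaw] about the fixed x, y, z axes, in that order (R = Rz(yaw) Ry(pitch) Rx(roll)).
In Python, from cell import ctrl, eyes, job gives the robot as it stands. The module is installed in compiled form; this text tells all that it offers.
- The arm moves only by the tool carry_out, never from a script. Its argument "moves" is a list of rows, each an object of numbers: "tx", "ty", "tz": the shift along the tool's x, y, z as a fraction of full scale; "twist": the turn about the tool's z as a fraction of full scale; "fingers": the opening, from 0 (shut) to 1 (fully open). In form: [{"tx": .., "ty": .., "tz": .., "twist": .., "fingers": ..}, ...]. A call has 1 to 12 rows; each row shifts and turns the commanded pose from where the row before left it, along the tool's axes as they then stand; what a row does not reach is not made up. Full scale, the value 1, is 0.3 m for a shift and pi rad for a turn. A row lasts 1/8 s, in which the tool goes at most 62.5 mm and 10.7 degrees, less where a joint would pass 70% of its speed; a pose out of reach is approached as far as the arm can. A call with a number of a shift or a turn outside -1 to 1 is refused whole. A call with a gripper value outside its range is refused whole. The fingers move at their own pace and stop on an object; the grip force is fixed at half the most. Time passes only in rows, so rows that do not move let the fingers close. It gives the time, the measured TCP pose, the force, the opening and the grip force at its end, in the units of the state.
- ctrl.read_state(): the state, without advancing time (a new reading comes with each control period).
- eyes.get_image(name): name is "scene" or "top"; returns a dict with "color" (384x512x3 uint8, blue, green, red), "fovy" (degrees; the focal length in pixels is half the picture's height over the tangent of half this angle, whatever the lens; pixels are square), "cx", "cy" (the principal point, pixels), "k1" (the pictures are not rectified: a ray, as slopes to the right and down, at radius r is drawn at 1 + k1 r^2 times it, then the intrinsics apply), "world_from_camera" (4x4, takes a point from camera to world coordinates). Camera axes: x right, y up, looking along -z (the intrinsics and any distortion apply to the point x, -y, -z); pixel columns grow to the right and rows downward; lengths in mm; the calibration is good to about 2 mm. A picture is of the moment at which its call begins. There is no depth.
- job.finish_job(): hands the job in; it is judged then, once.
The state is a dict: "clock": time; "qpos": joint angles; "qd": joint speeds; "tau": joint torques, N m; "eef_pos": TCP position; "tool_rot": TCP orientation; "force": force on the tool from outside, world axes, zero at the start; "torque": the same for the moment, N m; "width": finger opening in mm; "gripper_force": force on a finger pad.
Only numpy, scipy, OpenCV 4.12 (cv2) and the standard library are available. Lean on these libraries where they do the work, as an engineer would, in place of code of your own. Each camera call takes 0.05 s, during which the arm holds its last target. There are 200 camera calls.

## Working session

There is one attempt and no reset: what is moved stays moved. The work goes in short steps, Python scripts to look and compute and a tool call to move; the robot and the scene stay as the last step left them, time stands still between calls to the robot, and variables do not carry over. Pictures are saved under pics/ and viewed, at most 10 in all, crops included, and the job is handed in when it is done.

Besides the shell and the picture viewer there is one more tool, called after "Call:" by a JSON object that holds its "op" and its "data". carry_out: Moves the arm, as the interface text tells. Its arguments: {"type":"object","properties":{"moves":{"type":"array","items":{"type":"object","properties":{"tx":{"type":"number","minimum":-1,"maximum":1},"ty":{"type":"number","minimum":-1,"maximum":1},"tz":{"type":"number","minimum":-1,"maximum":1},"twist":{"type":"number","minimum":-1,"maximum":1},"fingers":{"type":"number"}}}}},"required":["moves"]}

```bash
mkdir -p pics
cat > h.py <<'E'
import numpy as np, cv2
from cell import ctrl, eyes, job
from scipy.spatial.transform import Rotation as R
def K(im):
    h,w=im['color'].shape[:2]; f=h/2/np.tan(np.radians(im['fovy'])/2)
    return np.array([[f,0,im['cx']],[0,f,im['cy']],[0,0,1.]]), np.array([im['k1'],0,0,0,0.])
def ray(im,uv):
    k,d=K(im); p=cv2.undistortPoints(np.array(uv,float).reshape(-1,1,2),k,d)[:,0]
    T=np.array(im['world_from_camera']); v=np.c_[p[:,0],-p[:,1],-np.ones(len(p))]@T[:3,:3].T
    return T[:3,3],v
def onplane(im,uv,z):
    o,v=ray(im,uv); return o+v*((z-o[2])/v[:,2])[:,None]
def proj(im,P):
    k,d=K(im); T=np.linalg.inv(np.array(im['world_from_camera'])); P=np.atleast_2d(P)@T[:3,:3].T+T[:3,3]
    q=P*[1,-1,-1]; return cv2.projectPoints(q,np.zeros(3),np.zeros(3),k,d)[0][:,0]
def tri(a,ua,b,ub):
    o1,v1=ray(a,ua);o2,v2=ray(b,ub);A=np.c_[v1[0],-v2[0]]
    s=np.linalg.lstsq(A,o2-o1,rcond=None)[0];p=o1+s[0]*v1[0];q=o2+s[1]*v2[0];return (p+q)/2,np.linalg.norm(p-q)
E
python3 - <<'E'
from h import *
for n in('scene','top'):
    im=eyes.get_image(n); cv2.imwrite(f'pics/{n}0.png',cv2.resize(im['color'],(800,600),interpolation=cv2.INTER_CUBIC)); np.save(f'{n}0.npy',im,allow_pickle=True)
    print(n,im['fovy'],im['cx'],im['cy'],im['k1'],np.round(im['world_from_camera'],3))
print(ctrl.read_state(),ctrl.tips_ahead)
E
```

```text
scene 50.24936098131537 258.2893464862989 184.73377910012815 -0.0016673421300355733 [[-4.49000e-01  3.50000e-01 -8.22000e-01 -5.09886e+02]
 [-8.94000e-01 -1.87000e-01  4.08000e-01  5.15763e+02]
 [-1.20000e-02  9.18000e-01  3.97000e-01  6.05259e+02]
 [ 0.00000e+00  0.00000e+00  0.00000e+00  1.00000e+00]]
top 42.76597236123038 255.71693452992682 192.8374657448562 0.06347806396733569 [[ 1.300000e-02  9.830000e-01 -1.840000e-01  2.711320e+02]
 [-1.000000e+00  1.300000e-02  2.000000e-03 -6.018000e+00]
 [ 4.000000e-03  1.840000e-01  9.830000e-01  1.583708e+03]
 [ 0.000000e+00  0.000000e+00  0.000000e+00  1.000000e+00]]
{'clock': 0.1, 'qpos': array([-1.24679963,  0.62927156,  0.03844658,  1.51828133, -0.02699963,
        0.99625614, -0.02001852]), 'qd': array([ 1.34062844e-03, -1.94428481e-03,  3.08425040e-03, -2.04460273e-03,
       -1.16365474e-04, -1.73687753e-03, -1.26222787e-05]), 'tau': array([ 2.70519704e-03, -5.64526677e+01,  1.23040594e+00, -1.93972045e+01,
        1.12397244e-02,  5.29177225e-03, -2.94288519e-06]), 'eef_pos': array([246.7694649 , 600.75679936, 241.46515701]), 'tool_rot': array([-3.13989439e+00,  1.94620463e-05,  2.75177588e+00]), 'force': array([-0.31849537,  0.45686043,  0.25796667]), 'torque': array([ 0.00247348, -0.01050397, -0.02638703]), 'gripper_force': 0.0, 'width': 85.69501143532331} 11.0
```

View pics/scene0.png

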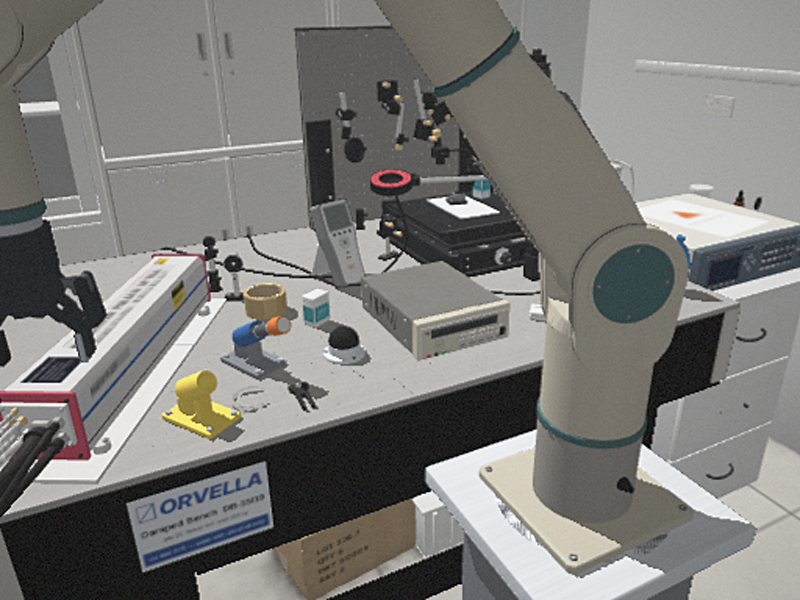

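View pics/top0.png

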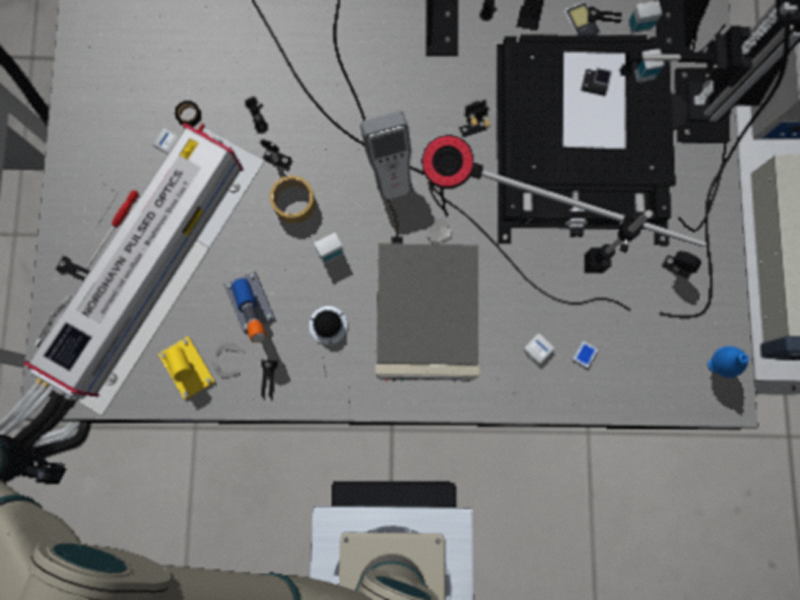

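The top view (800 px wide) shows the mirror at (585,354), the lens box at (540,349), the rest at (327,323), the torch from (237,285) to (256,330), the fork clamp at (268,378), the carton at (328,247) and the yellow decoy at (187,367).

```bash
cat > m.py <<'E'
from h import *
def mask(im,lo,hi,box=None,minA=8):
    hsv=cv2.cvtColor(im['color'],cv2.COLOR_BGR2HSV); m=cv2.inRange(hsv,np.array(lo),np.array(hi))
    if box: z=np.zeros_like(m); x0,y0,x1,y1=box; z[y0:y1,x0:x1]=m[y0:y1,x0:x1]; m=z
    n,l,s,c=cv2.connectedComponentsWithStats(m)
    return m,[(s[i,4],c[i],cv2.minAreaRect(np.argwhere(l==i)[:,::-1].astype(np.float32))) for i in range(1,n) if s[i,4]>=minA]
E
python3 - <<'E'
from m import *
t=np.load('top0.npy',allow_pickle=True).item(); s=np.load('scene0.npy',allow_pickle=True).item()
for nm,im in(('top',t),('scene',s)):
  print(nm)
  for n,lo,hi in(('blue',(95,120,60),(125,255,255)),('orange',(3,150,120),(18,255,255)),):
    for a,c,r in mask(im,lo,hi)[1]: print(n,a,c.round(1),np.round(cv2.boxPoints(r),1).tolist(), onplane(im,[c],9 if n=='blue' else 100)[0].round())
a,c,r=max(mask(t,(95,120,60),(125,255,255),(355,210,395,240))[1],key=lambda q:q[0])
b=onplane(t,cv2.boxPoints(r),9); print('mirror',b.round(1),b.mean(0).round(1),[np.linalg.norm(b[i]-b[i-1]).round(1) for i in range(4)])
for n,im,bx in(('top',t,(195,190,225,225)),('scene',s,(200,200,240,240))):
  m,L=mask(im,(0,0,0),(180,255,55),bx); print('dome',[(q[0],q[1].round(1),q[2]) for q in L])
A=cv2.resize(t['color'][165:265,85:235],(800,533),interpolation=cv2.INTER_CUBIC);cv2.imwrite('pics/c1.png',A)
A=cv2.resize(s['color'][170:290,100:250],(750,600),interpolation=cv2.INTER_CUBIC);cv2.imwrite('pics/c2.png',A)
E
```

```text
top
blue 17 [404.9  13.9] [[404.0, 10.0], [406.0, 10.0], [406.0, 17.0], [404.0, 17.0]] [1203. -517.    9.]
blue 22 [410.4  44.3] [[407.70001220703125, 40.79999923706055], [411.0, 40.0], [413.0, 48.0], [409.70001220703125, 48.79999923706055]] [1091. -532.    9.]
blue 11 [212.5 163.4] [[207.60000610351562, 165.1999969482422], [216.8000030517578, 160.60000610351562], [217.1999969482422, 161.39999389648438], [208.0, 166.0]] [663. 135.   9.]
blue 176 [154.7 186.5] [[146.8000030517578, 180.39999389648438], [157.60000610351562, 176.8000030517578], [163.1999969482422, 193.60000610351562], [152.39999389648438, 197.1999969482422]] [583. 321.   9.]
blue 80 [374.4 226.4] [[368.79998779296875, 229.39999389648438], [373.3999938964844, 220.1999969482422], [380.20001220703125, 223.60000610351562], [375.6000061035156, 232.8000030517578]] [ 462. -392.    9.]
blue 380 [465.9 231.3] [[451.20001220703125, 234.60000610351562], [460.0, 217.0], [480.3999938964844, 227.1999969482422], [471.6000061035156, 244.8000030517578]] [ 451. -681.    9.]
orange 79 [162.6 209.7] [[156.0, 208.0], [164.8000030517578, 203.
[... 2229 characters left out ...]
9482422]] [ 629. -896.  100.]
orange 69 [174.9 208.3] [[170.5, 213.60000610351562], [171.60000610351562, 201.10000610351562], [181.0, 202.0], [179.89999389648438, 214.39999389648438]] [500. 273. 100.]
mirror [[ 451.7 -373.8    9. ]
 [ 481.6 -389.5    9. ]
 [ 471.  -410.9    9. ]
 [ 441.  -395.1    9. ]] [ 461.3 -392.3    9. ] [np.float64(23.8), np.float64(33.8), np.float64(23.9), np.float64(33.8)]
dome [(np.int32(234), array([209.3, 207.2]), ((209.40003967285156, 207.20001220703125), (16.443843841552734, 16.4438419342041), 71.56504821777344))]
dome [(np.int32(193), array([219.7, 216.7]), ((219.00003051757812, 216.50001525878906), (13.597792625427246, 18.024978637695312), 71.56504821777344))]
```

View pics/c1.png

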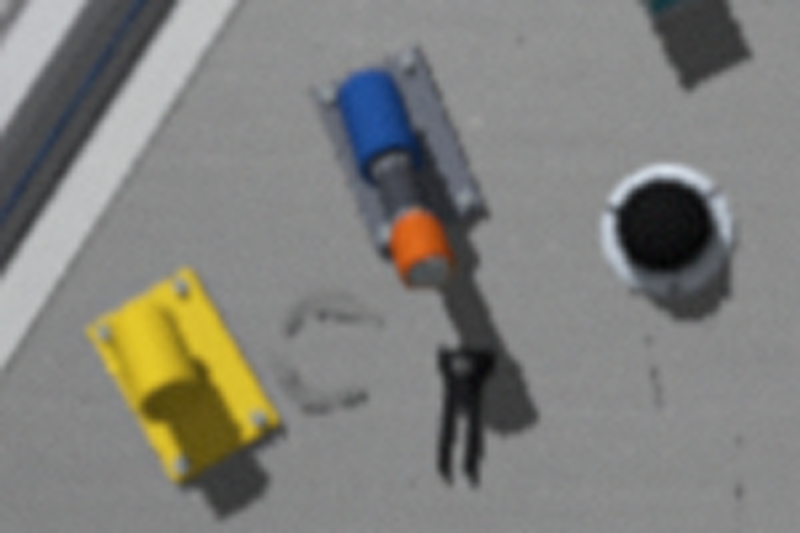

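View pics/c2.png

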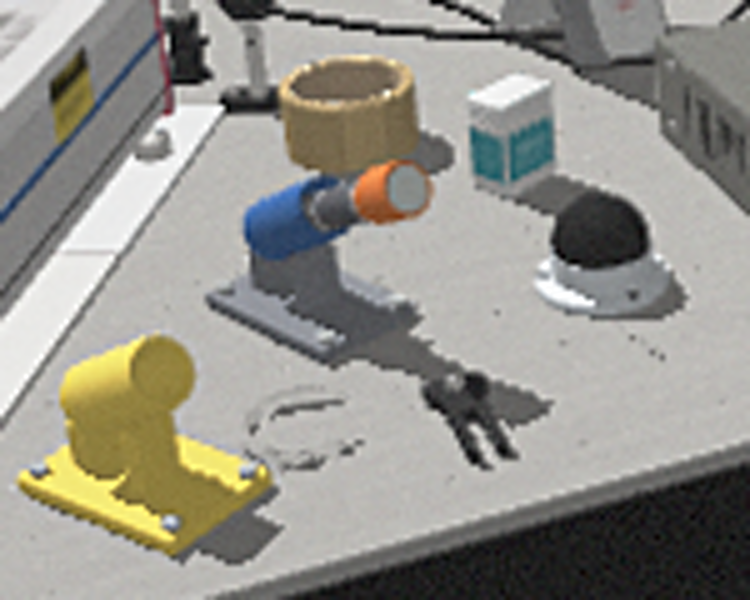

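The crops show the lens disc at top-crop (430,270) and scene-crop (408,190), and the dome at top-crop (665,225).

Run:
```python
from m import *
t=np.load('top0.npy',allow_pickle=True).item(); s=np.load('scene0.npy',allow_pickle=True).item()
lens=tri(t,[(165.6,215.6)],s,[(181.6,208)]); print('lens',lens)
print('orange',tri(t,[(162.6,209.7)],s,[(174.9,208.3)]))
print('blue',tri(t,[(154.7,186.5)],s,[(156.5,214.3)]))
print('dome',tri(t,[(209.3,207.2)],s,[(219.7,216.5)]), onplane(t,[(209.3,207.2)],35), onplane(t,[(210.1,208.5)],24),onplane(s,[(219.7,216.5)],38))
# holder foot corners (top crop) on z=10: bolts
P=np.array([(327,95),(409,63),(470,200),(383,232)])/5.333+[85,165]
b=onplane(t,P,12); print('foot',b.round(1),b.mean(0).round(1), np.degrees(np.arctan2(*(b[3]-b[0])[1::-1])),np.degrees(np.arctan2(*(b[2]-b[1])[1::-1])))
# dome silhouette prediction
th=np.linspace(0,2*np.pi,60)
for nm,im in(('t',t),('s',s)):
  pts=np.array([[471+30*np.cos(u)*np.cos(v),165+30*np.sin(u)*np.cos(v),28+30*np.sin(v)] for u in th for v in np.linspace(0,np.pi/2,15)])
  q=proj(im,pts); h=cv2.convexHull(q.astype(np.float32)); M=cv2.moments(h); print(nm,M['m10']/M['m00'],M['m01']/M['m00'],M['m00'])
```

```text
lens (array([473.21274902, 261.8819079 , 110.40981994]), np.float64(1.6195150371369307))
orange (array([492.57837873, 274.24233892, 103.63472367]), np.float64(0.8639966682211895))
blue (array([573.16639828, 310.89990597,  57.10088338]), np.float64(0.2960856817087898))
dome (array([512.5531785 , 138.64917819,  35.58983097]), np.float64(0.08208233434047917)) [[512.66310929 138.74173799  35.        ]] [[510.18715371 137.07345839  24.        ]] [[508.19960802 140.21199725  38.        ]]
foot [[594.  348.2  12. ]
 [614.8 299.3  12. ]
 [530.1 258.3  12. ]
 [509.8 309.9  12. ]] [562.2 303.9  12. ] -155.5685174733951 -154.17506732990785
t 200.80057508696677 220.32675457349268 278.57891394244507
s 216.4810076476922 224.6015888357965 257.36356179928407
```

Call:
{"op": "carry_out", "data": {"moves": [{"twist": 0.03},{"tx": -0.133,"ty": -0.101},{"tx": -0.133,"ty": -0.101},{"tx": -0.133,"ty": -0.101},{"tx": -0.133,"ty": -0.101},{"tx": -0.133,"ty": -0.101},{"tx": -0.133,"ty": -0.101},{"tx": -0.133,"ty": -0.101},{"tx": -0.133,"ty": -0.101},{"tx": -0.133,"ty": -0.101},{"tx": -0.133,"ty": -0.101},{"tx": -0.133,"ty": -0.101}]}}

```text
validation failed for argument at $.mo...
```

Call:
{"op": "carry_out", "data": {"moves": [{"tx": 0,"ty": 0,"tz": 0,"twist": 0.03,"fingers": 1},{"tx": -0.133,"ty": -0.101,"tz": 0,"twist": 0,"fingers": 1},{"tx": -0.133,"ty": -0.101,"tz": 0,"twist": 0,"fingers": 1},{"tx": -0.133,"ty": -0.101,"tz": 0,"twist": 0,"fingers": 1},{"tx": -0.133,"ty": -0.101,"tz": 0,"twist": 0,"fingers": 1},{"tx": -0.133,"ty": -0.101,"tz": 0,"twist": 0,"fingers": 1},{"tx": -0.133,"ty": -0.101,"tz": 0,"twist": 0,"fingers": 1},{"tx": -0.133,"ty": -0.101,"tz": 0,"twist": 0,"fingers": 1},{"tx": -0.133,"ty": -0.101,"tz": 0,"twist": 0,"fingers": 1},{"tx": -0.133,"ty": -0.101,"tz": 0,"twist": 0,"fingers": 1},{"tx": -0.133,"ty": -0.101,"tz": 0,"twist": 0,"fingers": 1}]}}

```text
clock: 1.48
eef_pos: [459.5, 145.8, 242.2]
tool_rot: [-3.141, -0.0, 2.658]
force: [1.0, 0.6, -0.4]
width: 85.4
gripper_force: 0.0
```

Call:
{"op": "carry_out", "data": {"moves": [{"tx": -0.07,"ty": -0.132,"tz": 0,"twist": 0,"fingers": 0.7},{"tx": -0.07,"ty": -0.132,"tz": 0,"twist": 0,"fingers": 0.7},{"tx": -0.07,"ty": -0.132,"tz": 0,"twist": 0,"fingers": 0.7},{"tx": -0.07,"ty": -0.132,"tz": 0,"twist": 0,"fingers": 0.7},{"tx": -0.07,"ty": -0.132,"tz": 0,"twist": 0,"fingers": 0.7},{"tx": -0.07,"ty": -0.132,"tz": 0,"twist": 0,"fingers": 0.7},{"tx": -0.07,"ty": -0.132,"tz": 0,"twist": 0,"fingers": 0.7},{"tx": -0.07,"ty": -0.132,"tz": 0,"twist": 0,"fingers": 0.7},{"tx": -0.07,"ty": -0.132,"tz": 0,"twist": 0,"fingers": 0.7},{"tx": -0.07,"ty": -0.132,"tz": 0,"twist": 0,"fingers": 0.7},{"tx": -0.07,"ty": -0.132,"tz": 0,"twist": 0,"fingers": 0.7},{"tx": -0.07,"ty": -0.132,"tz": 0,"twist": 0,"fingers": 0.7}]}}

```text
clock: 2.98
eef_pos: [460.8, -391.7, 241.9]
tool_rot: [3.141, -0.001, 2.658]
force: [-0.2, -0.2, -0.3]
width: 60.3
gripper_force: 0.0
```

Call:
{"op": "carry_out", "data": {"moves": [{"tx": 0,"ty": 0,"tz": 0.16,"twist": 0,"fingers": 0.7},{"tx": 0,"ty": 0,"tz": 0.16,"twist": 0,"fingers": 0.7},{"tx": 0,"ty": 0,"tz": 0.16,"twist": 0,"fingers": 0.7},{"tx": 0,"ty": 0,"tz": 0.16,"twist": 0,"fingers": 0.7},{"tx": 0,"ty": 0,"tz": 0.07,"twist": 0,"fingers": 0.7},{"tx": 0,"ty": 0,"tz": 0.03,"twist": 0,"fingers": 0.7},{"tx": 0,"ty": 0,"tz": 0.02,"twist": 0,"fingers": 0.7},{"tx": 0,"ty": 0,"tz": 0,"twist": 0,"fingers": 0.7}]}}

```text
clock: 3.98
eef_pos: [461.3, -390.7, 14.7]
tool_rot: [-3.141, 0.001, 2.658]
force: [-0.4, 0.1, 1.5]
width: 60.1
gripper_force: 0.0
```

Run:
```python
from m import *
t=eyes.get_image('top'); s=eyes.get_image('scene')
a=cv2.resize(t['color'][200:255,330:405],(400,293),interpolation=cv2.INTER_CUBIC); p=proj(s,[460,-392,10])[0]; print(p)
cv2.imwrite('pics/c3.png',a); print([ (q[0],q[1].round(1)) for q in mask(t,(95,120,60),(125,255,255),(355,210,395,240))[1]])
```

```text
[369.96565096 195.55589546]
[]
```

View pics/c3.png

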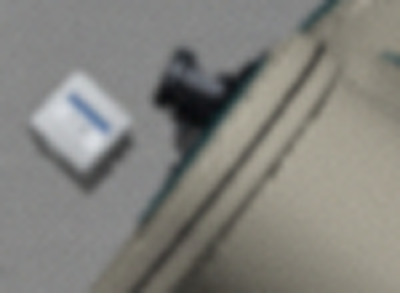

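The arm hides the mirror and the lens box is clear of the fingers. I lower slightly and close.

Call:
{"op": "carry_out", "data": {"moves": [{"tx": 0,"ty": 0,"tz": 0.01,"twist": 0,"fingers": 0.7},{"tx": 0,"ty": 0,"tz": 0,"twist": 0,"fingers": 0.3},{"tx": 0,"ty": 0,"tz": 0,"twist": 0,"fingers": 0.2},{"tx": 0,"ty": 0,"tz": 0,"twist": 0,"fingers": 0.2},{"tx": 0,"ty": 0,"tz": 0,"twist": 0,"fingers": 0.2},{"tx": 0,"ty": 0,"tz": 0,"twist": 0,"fingers": 0.2},{"tx": 0,"ty": 0,"tz": 0,"twist": 0,"fingers": 0.2},{"tx": 0,"ty": 0,"tz": 0,"twist": 0,"fingers": 0.2}]}}

```text
clock: 5.08
eef_pos: [461.2, -390.7, 11.8]
tool_rot: [-3.141, 0.001, 2.657]
force: [-1.3, -0.0, 5.0]
width: 32.2
gripper_force: 60.1
```

Call:
{"op": "carry_out", "data": {"moves": [{"tx": 0,"ty": 0,"tz": -0.05,"twist": 0,"fingers": 0.2},{"tx": 0,"ty": 0,"tz": -0.15,"twist": 0,"fingers": 0.2},{"tx": 0,"ty": 0,"tz": -0.16,"twist": 0,"fingers": 0.2},{"tx": 0,"ty": 0,"tz": -0.16,"twist": 0,"fingers": 0.2},{"tx": 0,"ty": 0,"tz": -0.16,"twist": 0,"fingers": 0.2},{"tx": 0.03,"ty": 0.07,"tz": 0,"twist": 0,"fingers": 0.2}]}}

```text
clock: 5.82
eef_pos: [464.1, -371.1, 220.0]
tool_rot: [-3.139, 0.01, 2.654]
force: [0.5, -0.2, -1.3]
width: 31.8
gripper_force: 59.8
```

Call:
{"op": "carry_out", "data": {"moves": [{"tx": 0.056,"ty": 0.137,"tz": 0,"twist": 0,"fingers": 0.2},{"tx": 0.056,"ty": 0.137,"tz": 0,"twist": 0,"fingers": 0.2},{"tx": 0.056,"ty": 0.137,"tz": 0,"twist": 0,"fingers": 0.2},{"tx": 0.056,"ty": 0.137,"tz": 0,"twist": 0,"fingers": 0.2},{"tx": 0.056,"ty": 0.137,"tz": 0,"twist": 0,"fingers": 0.2},{"tx": 0.056,"ty": 0.137,"tz": 0,"twist": 0,"fingers": 0.2},{"tx": 0.056,"ty": 0.137,"tz": 0,"twist": 0,"fingers": 0.2},{"tx": 0.056,"ty": 0.137,"tz": 0,"twist": 0,"fingers": 0.2},{"tx": 0.056,"ty": 0.137,"tz": 0,"twist": 0,"fingers": 0.2},{"tx": 0.056,"ty": 0.137,"tz": 0,"twist": 0,"fingers": 0.2},{"tx": 0.056,"ty": 0.137,"tz": 0,"twist": 0,"fingers": 0.2}]}}

```text
clock: 7.2
eef_pos: [508.1, 120.4, 214.5]
tool_rot: [-3.14, -0.002, 2.658]
force: [1.0, -0.4, -0.7]
width: 31.5
gripper_force: 59.8
```

Call:
{"op": "carry_out", "data": {"moves": [{"tx": 0.018,"ty": 0.05,"tz": 0.1,"twist": 0,"fingers": 0.2},{"tx": 0,"ty": 0,"tz": 0.15,"twist": 0,"fingers": 0.2},{"tx": 0,"ty": 0,"tz": 0.15,"twist": 0,"fingers": 0.2},{"tx": 0,"ty": 0,"tz": 0,"twist": 0,"fingers": 0.2},{"tx": 0,"ty": 0,"tz": 0,"twist": 0,"fingers": 0.2}]}}

```text
clock: 7.82
eef_pos: [512.0, 134.5, 96.2]
tool_rot: [3.141, 0.0, 2.658]
force: [-0.5, 0.2, -0.1]
width: 31.9
gripper_force: 60.0
```

Run:
```python
from m import *
s=eyes.get_image('scene');t=eyes.get_image('top')
a=cv2.resize(s['color'][170:240,180:260],(686,600),interpolation=cv2.INTER_CUBIC)
cv2.imwrite('pics/c4.png',a); print(ctrl.read_state()['eef_pos'],proj(s,[[511.5,138.5,58],[511.5,138.5,0]]))
```

```text
[512.98717725 134.62210507  97.09923468] [[219.49431976 209.91302436]
 [220.4404553  227.10783601]]
```

View pics/c4.png

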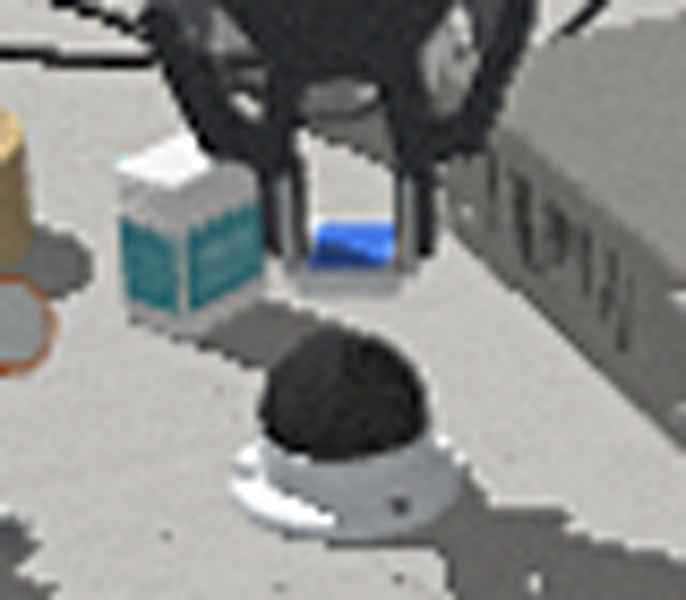

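The mirror (crop 350,250) hangs level in the fingers just above the dome, with its top at (345,335). I lower it slowly.

Call:
{"op": "carry_out", "data": {"moves": [{"tx": 0.009,"ty": 0.01,"tz": 0.03,"twist": 0,"fingers": 0.2},{"tx": 0,"ty": 0,"tz": 0.03,"twist": 0,"fingers": 0.2},{"tx": 0,"ty": 0,"tz": 0.018,"twist": 0,"fingers": 0.2},{"tx": 0,"ty": 0,"tz": 0,"twist": 0,"fingers": 0.2},{"tx": 0,"ty": 0,"tz": 0,"twist": 0,"fingers": 0.2}]}}

```text
clock: 8.55
eef_pos: [511.0, 138.0, 71.9]
tool_rot: [-3.141, 0.0, 2.657]
force: [0.6, -0.2, -0.8]
width: 32.1
gripper_force: 60.0
```

Call:
{"op": "carry_out", "data": {"moves": [{"tx": 0,"ty": 0,"tz": 0.005,"twist": 0,"fingers": 0.2},{"tx": 0,"ty": 0,"tz": 0,"twist": 0,"fingers": 0.2},{"tx": 0,"ty": 0,"tz": 0,"twist": 0,"fingers": 0.2}]}}

```text
clock: 8.93
eef_pos: [510.9, 138.1, 70.5]
tool_rot: [3.142, 0.0, 2.657]
force: [0.1, 0.2, -0.7]
width: 32.0
gripper_force: 60.0
```

Call:
{"op": "carry_out", "data": {"moves": [{"tx": 0,"ty": 0,"tz": 0.004,"twist": 0,"fingers": 0.2},{"tx": 0,"ty": 0,"tz": 0,"twist": 0,"fingers": 0.2},{"tx": 0,"ty": 0,"tz": 0,"twist": 0,"fingers": 0.2}]}}

```text
clock: 9.3
eef_pos: [511.0, 138.2, 69.6]
tool_rot: [3.141, 0.0, 2.657]
force: [0.2, -0.5, 5.1]
width: 31.8
gripper_force: 60.7
```

Call:
{"op": "carry_out", "data": {"moves": [{"tx": 0,"ty": 0,"tz": 0,"twist": 0,"fingers": 0.42},{"tx": 0,"ty": 0,"tz": 0,"twist": 0,"fingers": 0.46},{"tx": 0,"ty": 0,"tz": 0,"twist": 0,"fingers": 0.52},{"tx": 0,"ty": 0,"tz": 0,"twist": 0,"fingers": 0.6},{"tx": 0,"ty": 0,"tz": 0,"twist": 0,"fingers": 0.6},{"tx": 0,"ty": 0,"tz": 0,"twist": 0,"fingers": 0.6}]}}

```text
clock: 10.05
eef_pos: [510.9, 138.2, 69.2]
tool_rot: [3.142, -0.0, 2.657]
force: [0.9, -0.0, 0.8]
width: 51.4
gripper_force: 0.0
```

Run:
```python
from m import *
s=eyes.get_image('scene')
a=cv2.resize(s['color'][170:240,180:260],(686,600),interpolation=cv2.INTER_CUBIC)
cv2.imwrite('pics/c5.png',a)
```

```text
(no output)
```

View pics/c5.png

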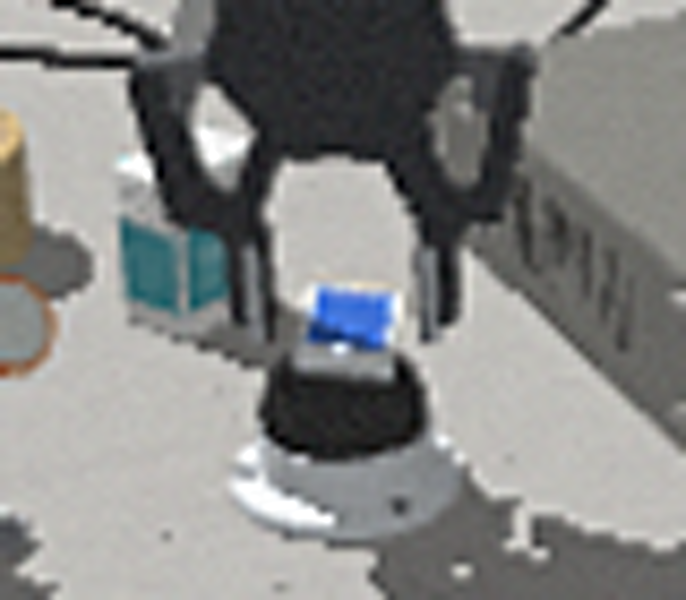

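The mirror sits balanced on the dome at crop (350,330), with the fingers clear of it. I go to the torch next.

Call:
{"op": "carry_out", "data": {"moves": [{"tx": 0,"ty": 0,"tz": -0.03,"twist": 0,"fingers": 0.7},{"tx": 0,"ty": 0,"tz": -0.12,"twist": 0,"fingers": 0.7},{"tx": 0,"ty": 0,"tz": -0.15,"twist": 0,"fingers": 0.8},{"tx": 0,"ty": 0,"tz": -0.15,"twist": 0,"fingers": 0.8},{"tx": 0.053,"ty": 0.107,"tz": 0,"twist": 0,"fingers": 0.8},{"tx": 0.053,"ty": 0.107,"tz": 0,"twist": 0,"fingers": 0.8},{"tx": 0.053,"ty": 0.107,"tz": 0,"twist": 0,"fingers": 0.8},{"tx": 0.053,"ty": 0.107,"tz": 0,"twist": 0,"fingers": 0.8}]}}

```text
clock: 11.1
eef_pos: [514.3, 282.5, 205.0]
tool_rot: [3.141, 0.0, 2.657]
force: [1.0, -0.1, -0.2]
width: 68.1
gripper_force: 0.0
```

Call:
{"op": "carry_out", "data": {"moves": [{"tx": 0,"ty": 0,"tz": 0,"twist": -0.049,"fingers": 0.8},{"tx": 0,"ty": 0,"tz": 0,"twist": -0.049,"fingers": 0.8},{"tx": 0,"ty": 0,"tz": 0,"twist": -0.049,"fingers": 0.8},{"tx": 0,"ty": 0,"tz": 0,"twist": -0.049,"fingers": 0.8},{"tx": 0,"ty": 0,"tz": 0,"twist": -0.049,"fingers": 0.8},{"tx": 0,"ty": 0,"tz": 0,"twist": -0.049,"fingers": 0.8},{"tx": 0,"ty": 0,"tz": 0,"twist": 0,"fingers": 0.8},{"tx": 0,"ty": 0,"tz": 0,"twist": 0,"fingers": 0.8}]}}

```text
clock: 12.1
eef_pos: [514.4, 281.2, 204.5]
tool_rot: [-3.141, 0.0, -2.705]
force: [-0.4, 0.3, -0.5]
width: 68.2
gripper_force: 0.0
```

Call:
{"op": "carry_out", "data": {"moves": [{"tx": 0,"ty": 0.005,"tz": 0.15,"twist": 0,"fingers": 0.8},{"tx": 0,"ty": 0,"tz": 0.14,"twist": 0,"fingers": 0.8},{"tx": 0,"ty": 0,"tz": 0.07,"twist": 0,"fingers": 0.8},{"tx": 0,"ty": 0,"tz": 0.045,"twist": 0,"fingers": 0.8},{"tx": 0,"ty": 0,"tz": 0,"twist": 0,"fingers": 0.6},{"tx": 0,"ty": 0,"tz": 0,"twist": 0,"fingers": 0.5},{"tx": 0,"ty": 0,"tz": 0,"twist": 0,"fingers": 0.45}]}}

```text
clock: 12.98
eef_pos: [514.3, 283.1, 83.8]
tool_rot: [3.141, 0.002, -2.702]
force: [0.8, 0.4, 0.1]
width: 38.6
gripper_force: 0.0
```

Run:
```python
from m import *
s=eyes.get_image('scene');t=eyes.get_image('top')
a=cv2.resize(s['color'][170:240,130:220],(720,560),interpolation=cv2.INTER_CUBIC)
cv2.imwrite('pics/c6.png',a); print(ctrl.read_state()['eef_pos'])
for n,im,bx in(('t',t,(140,195,180,230)),('s',s,(150,190,200,230))): print([(q[0],q[1].round(1)) for q in mask(im,(3,150,120),(18,255,255),bx)[1]])
for n,im,bx in(('t',t,(200,200,225,225)),('s',s,(200,190,240,240))): print([(q[0],q[1].round(1)) for q in mask(im,(95,120,60),(125,255,255),bx)[1]])
```

```text
[514.12327765 282.97052505  83.49322735]
[]
[(np.int32(62), array([174.7, 208.9]))]
[(np.int32(90), array([208.6, 206.2]))]
[(np.int32(49), array([220.1, 206.9]))]
```

View pics/c6.png

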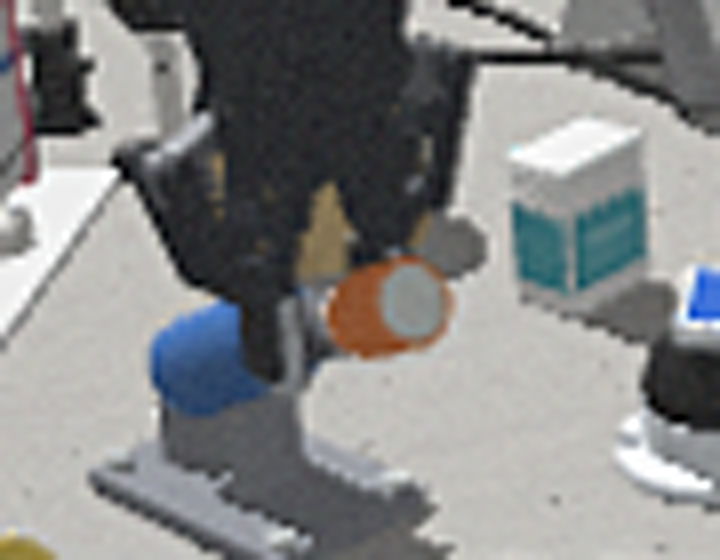

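The fingers straddle the torch body at crop (285,340), just in front of the tube mouth, and the head is free. I close them.

Call:
{"op": "carry_out", "data": {"moves": [{"tx": 0,"ty": 0,"tz": 0,"twist": 0,"fingers": 0.36},{"tx": 0,"ty": 0,"tz": 0,"twist": 0,"fingers": 0.3},{"tx": 0,"ty": 0,"tz": 0,"twist": 0,"fingers": 0.2},{"tx": 0,"ty": 0,"tz": 0,"twist": 0,"fingers": 0.1},{"tx": 0,"ty": 0,"tz": 0,"twist": 0,"fingers": 0.1},{"tx": 0,"ty": 0,"tz": 0,"twist": 0,"fingers": 0.1}]}}

```text
clock: 13.82
eef_pos: [513.7, 282.7, 82.9]
tool_rot: [-3.142, 0.0, -2.702]
force: [-0.7, -0.8, 3.8]
width: 22.2
gripper_force: 58.6
```

Call:
{"op": "carry_out", "data": {"moves": [{"tx": 0.043,"ty": 0,"tz": -0.025,"twist": 0,"fingers": 0.1},{"tx": 0.043,"ty": 0,"tz": -0.025,"twist": 0,"fingers": 0.1},{"tx": 0,"ty": 0,"tz": 0,"twist": 0,"fingers": 0.1}]}}

```text
clock: 14.2
eef_pos: [489.1, 271.3, 98.3]
tool_rot: [3.142, -0.001, -2.702]
force: [-0.0, -0.1, -1.9]
width: 22.6
gripper_force: 58.8
```

Call:
{"op": "carry_out", "data": {"moves": [{"tx": 0.043,"ty": 0,"tz": -0.025,"twist": 0,"fingers": 0.1},{"tx": 0.043,"ty": 0,"tz": -0.025,"twist": 0,"fingers": 0.1},{"tx": 0.043,"ty": 0,"tz": -0.025,"twist": 0,"fingers": 0.1},{"tx": 0.04,"ty": 0,"tz": -0.04,"twist": 0,"fingers": 0.1},{"tx": 0,"ty": 0,"tz": -0.1,"twist": 0,"fingers": 0.1},{"tx": 0,"ty": 0,"tz": -0.1,"twist": 0,"fingers": 0.1},{"tx": 0,"ty": 0,"tz": 0,"twist": 0,"fingers": 0.1},{"tx": 0,"ty": 0,"tz": 0,"twist": 0,"fingers": 0.1},{"tx": 0,"ty": 0,"tz": 0,"twist": 0,"fingers": 0.1}]}}

```text
clock: 15.32
eef_pos: [443.7, 249.7, 191.3]
tool_rot: [-3.141, -0.002, -2.702]
force: [0.1, 0.0, -1.2]
width: 22.4
gripper_force: 58.8
```

Run:
```python
from m import *
s=eyes.get_image('scene');t=eyes.get_image('top')
cv2.imwrite('pics/c7.png',cv2.resize(s['color'][120:250,120:290],(784,600),interpolation=cv2.INTER_CUBIC)); st=ctrl.read_state();print(st['eef_pos'],st['force'])
for n,im in(('t',t),('s',s)): print([(q[0],q[1].round(1)) for q in mask(im,(3,150,100),(18,255,255))[1]])
for bx,im in(((200,200,225,225),t),((200,190,240,240),s)): print([(q[0],q[1].round(1),onplane(im,[q[1]],67)[0].round(1)) for q in mask(im,(95,120,60),(125,255,255),bx)[1]])
```

```text
[443.91379619 249.87842305 191.30151835] [-0.39825271 -0.64767417 -0.49051289]
[]
[(np.int32(11), array([439.4, 137.3])), (np.int32(83), array([191.3, 179. ]))]
[(np.int32(91), array([208.5, 206.2]), array([510.9, 138.2,  67. ]))]
[(np.int32(49), array([220.1, 206.9]), array([511.9, 135.8,  67. ]))]
```

View pics/c7.png

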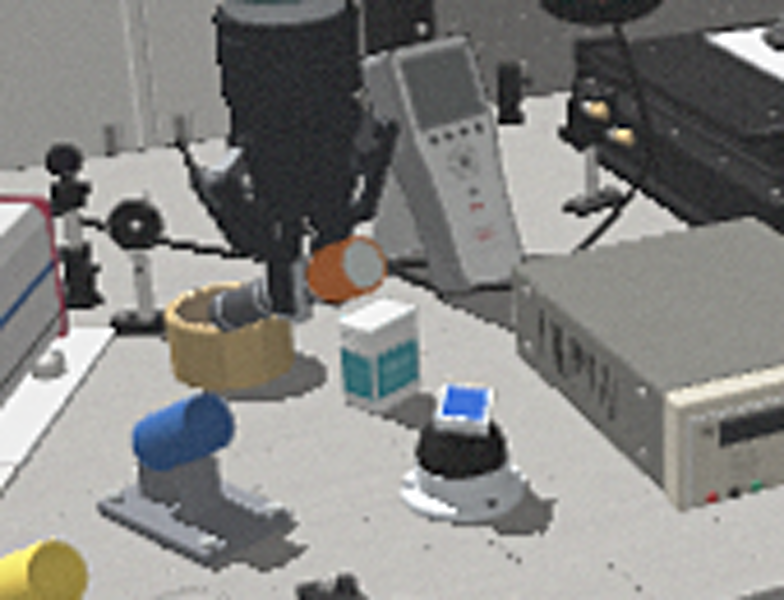

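The torch is out and held about 30° lens-up: head at crop (345,270), lens (365,265). The mirror stays balanced at (465,405).

```bash
cat > lens.py <<'E'
from m import *
def lens(im,uv):
    st=ctrl.read_state(); Rm=R.from_euler('xyz',st['tool_rot']).as_matrix(); p=np.array(st['eef_pos'])
    g=p-8*Rm[:,2]; o,v=ray(im,[uv]); v=v[0]; n=Rm[:,1]; L=o+v*(((g-o)@n)/(v@n)); d=L-g
    return L,np.linalg.norm(d),np.degrees(np.arctan2(d[2],d@Rm[:,0]))
E
python3 - <<'E'
from lens import *
s=eyes.get_image('scene');t=np.load('top0.npy',allow_pickle=True).item();s0=np.load('scene0.npy',allow_pickle=True).item()
print(lens(s,(199.2,177.5)))
u=np.array([-.905,-.425]); 
# tube: predicted mouth outer ring & tail ring in both initial views vs blue masks
M=np.array([535.8,291.7,78.]); a=np.r_[u*np.cos(np.pi/6),.5]; e=np.array([u[1],-u[0],0]); n=np.cross(a,e)
for nm,im,bx in(('t',t,(140,170,170,205)),('s',s,(140,195,185,230))):
  m=mask(im,(95,120,50),(125,255,255),bx)[0]; ys,xs=np.nonzero(m); print(nm,'mask bbox',xs.min(),xs.max(),ys.min(),ys.max(), 'cent',xs.mean(),ys.mean())
  th=np.linspace(0,6.28,40); 
  for L in (64,70): 
    ring=np.vstack([M+19*(np.outer(np.cos(th),e)+np.outer(np.sin(th),n))-k*a for k in(0,L)]); q=cv2.convexHull(proj(im,ring).astype(np.float32)); Mo=cv2.moments(q);print(L,q[:,0].min(0),q[:,0].max(0),Mo['m10']/Mo['m00'],Mo['m01']/Mo['m00'])
E
```

```text
(array([398.97639596, 228.79252831, 220.01627718]), np.float64(53.89772892822033), np.float64(22.438213416502066))
t mask bbox 148 163 178 197 cent 155.04891304347825 186.80978260869566
64 [148.29102 178.80724] [165.06111 201.46187] 156.6183375057942 190.17207780660834
70 [147.87093 177.5497 ] [165.06111 201.46187] 156.40449288089508 189.55017617888748
s mask bbox 149 169 206 221 cent 159.06437768240343 213.41201716738198
64 [148.4421 205.1147] [171.44052 222.54759] 160.00879223704092 213.90072790761027
70 [147.43883 205.1147 ] [171.44052 222.93483] 159.51631748782117 214.0987828433751
```

Call:
{"op": "carry_out", "data": {"moves": [{"tx": -0.1,"ty": 0,"tz": 0,"twist": 0,"fingers": 0.1},{"tx": -0.091,"ty": 0,"tz": 0.02,"twist": 0,"fingers": 0.1},{"tx": 0,"ty": 0,"tz": 0.08,"twist": 0,"fingers": 0.1},{"tx": 0,"ty": 0,"tz": 0.06,"twist": 0,"fingers": 0.1},{"tx": 0,"ty": 0,"tz": 0.03,"twist": 0,"fingers": 0.1},{"tx": 0,"ty": 0,"tz": 0.03,"twist": 0,"fingers": 0.1},{"tx": 0,"ty": 0,"tz": 0,"twist": 0,"fingers": 0.1}]}}

```text
clock: 16.35
eef_pos: [497.6, 275.2, 126.6]
tool_rot: [3.141, 0.003, -2.702]
force: [1.7, 1.2, 0.2]
width: 22.1
gripper_force: 58.8
```

Call:
{"op": "carry_out", "data": {"moves": [{"tx": 0,"ty": 0,"tz": 0.02,"twist": 0,"fingers": 0.1},{"tx": 0,"ty": 0,"tz": 0.02,"twist": 0,"fingers": 0.1},{"tx": 0,"ty": 0,"tz": 0.02,"twist": 0,"fingers": 0.1},{"tx": 0,"ty": 0,"tz": 0,"twist": 0,"fingers": 0.1}]}}

```text
clock: 16.85
eef_pos: [497.0, 275.1, 109.3]
tool_rot: [3.141, 0.002, -2.702]
force: [-0.0, -0.6, 6.3]
width: 22.2
gripper_force: 58.4
```

```bash
cat > look.py <<'E'
from lens import *
s=eyes.get_image('scene'); st=ctrl.read_state(); print(st['eef_pos'].round(1),st['force'].round(1))
u=proj(s,[st['eef_pos']])[0].astype(int); x,y=u
bx=(x-20,y-30,x+40,y+40)
for q in mask(s,(3,130,80),(18,255,255),bx)[1]: print('orange',q[0],q[1].round(1),[np.round(k,1) for k in lens(s,q[1])])
E
python3 look.py
```

```text
[497.1 275.1 109.4] [-0.9 -1.3  4.7]
orange 85 [179.6 203.7] [array([475.2, 264.8, 122.9]), np.float64(24.8), np.float64(13.0)]
```

Contact gives about 5 N, and the torch is turning in the grip. I continue down.

Call:
{"op": "carry_out", "data": {"moves": [{"tx": 0,"ty": 0,"tz": 0.02,"twist": 0,"fingers": 0.1},{"tx": 0,"ty": 0,"tz": 0.02,"twist": 0,"fingers": 0.1},{"tx": 0,"ty": 0,"tz": 0.02,"twist": 0,"fingers": 0.1},{"tx": 0,"ty": 0,"tz": 0.02,"twist": 0,"fingers": 0.1},{"tx": 0,"ty": 0,"tz": 0,"twist": 0,"fingers": 0.1}]}}

```text
clock: 17.52
eef_pos: [494.6, 273.8, 84.5]
tool_rot: [-3.141, -0.003, -2.702]
force: [-4.6, -1.7, 5.5]
width: 22.0
gripper_force: 59.9
```

```bash
python3 look.py
```

```text
[494.5 273.8  84.6] [-3.7 -1.7  5.7]
orange 101 [182.3 215.5] [array([469.8, 262.1,  88.9]), np.float64(27.7), np.float64(-7.6)]
```

Call:
{"op": "carry_out", "data": {"moves": [{"tx": 0,"ty": 0,"tz": 0.02,"twist": 0,"fingers": 0.1},{"tx": 0,"ty": 0,"tz": 0.02,"twist": 0,"fingers": 0.1},{"tx": 0,"ty": 0,"tz": 0.02,"twist": 0,"fingers": 0.1},{"tx": 0,"ty": 0,"tz": 0.02,"twist": 0,"fingers": 0.1},{"tx": 0,"ty": 0,"tz": 0,"twist": 0,"fingers": 0.1}]}}

```text
clock: 18.2
eef_pos: [497.4, 275.2, 61.6]
tool_rot: [3.141, 0.003, -2.702]
force: [-1.7, -1.8, 7.8]
width: 22.2
gripper_force: 67.5
```

```bash
python3 look.py
```

```text
[497.3 275.2  61.6] [-1.2 -0.1  7.6]
orange 124 [182.2 225.7] [array([473.6, 264.1,  56. ]), np.float64(29.5), np.float64(-27.6)]
```

Call:
{"op": "carry_out", "data": {"moves": [{"tx": 0,"ty": 0,"tz": -0.06,"twist": 0,"fingers": 0.1},{"tx": 0,"ty": 0,"tz": -0.12,"twist": 0,"fingers": 0.1},{"tx": 0,"ty": 0,"tz": -0.14,"twist": 0,"fingers": 0.1},{"tx": 0,"ty": 0,"tz": -0.14,"twist": 0,"fingers": 0.1},{"tx": 0,"ty": 0,"tz": 0,"twist": 0,"fingers": 0.1},{"tx": 0,"ty": 0,"tz": 0,"twist": 0,"fingers": 0.1}]}}

```text
clock: 19.0
eef_pos: [495.7, 274.1, 198.2]
tool_rot: [-3.141, -0.001, -2.702]
force: [0.3, -1.2, -1.4]
width: 22.6
gripper_force: 65.2
```

```bash
python3 look.py
python3 - <<'E'
from m import *
s=eyes.get_image('scene');st=ctrl.read_state();x,y=proj(s,[st['eef_pos']])[0].astype(int);print(x,y,st['eef_pos'])
a=s['color'][y-50:y+50,x-60:x+60]
cv2.imwrite('pics/c8.png',cv2.resize(a,(720,600),interpolation=cv2.INTER_CUBIC))
E
```

```text
[495.4 274.  197.5] [-0.8 -0.3 -2. ]
orange 135 [178.2 179.7] [array([472.3, 263.1, 194. ]), np.float64(28.0), np.float64(-24.2)]
171 176 [495.35761932 273.93222025 197.12887412]
```

View pics/c8.png

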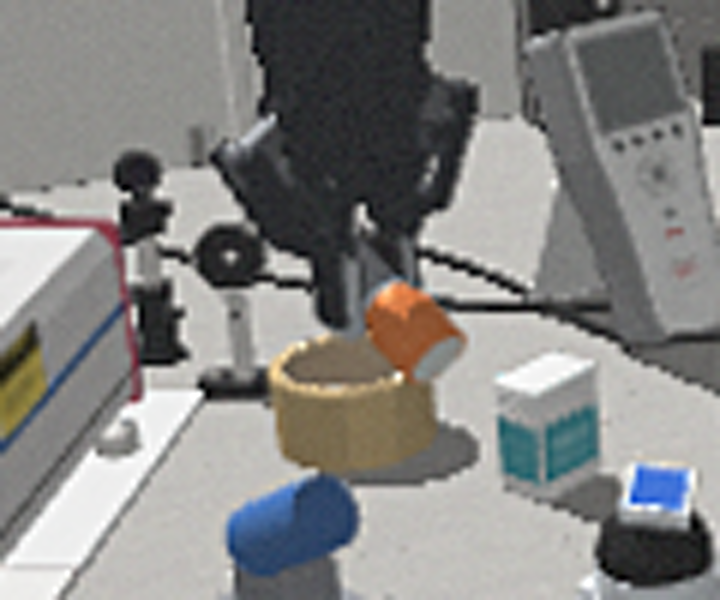

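The torch now points down, with its head at crop (410,330) and the lens disc around (440,358), in image pixels about (184.3,185.7). The mirror is still balanced.

Run:
```python
from lens import *
s=eyes.get_image('scene');st=ctrl.read_state()
L,d,ang=lens(s,(184.3,185.7));print(L,d,ang)
# bbox of orange hull vs prediction at angles, for angle check
Rm=R.from_euler('xyz',st['tool_rot']).as_matrix(); g=np.array(st['eef_pos'])-8*Rm[:,2]
q=mask(s,(3,130,80),(18,255,255),(155,150,205,200))[1][0]; print(q[1])
t0=np.load('top0.npy',allow_pickle=True).item()
for A in(25,30,35,40):
  a=np.radians(A); dr=np.cos(a)*Rm[:,0]-np.sin(a)*np.array([0,0,1]); print(A,'lens px',proj(s,[g+53*dr])[0].round(1),'lens target TCP',(np.array([511.3,137.5,60])-133*dr+8*Rm[:,2]).round(1))
print('carton',onplane(t0,[(328*.64,243*.64)],66))
```

```text
[452.36867347 253.74598039 182.44883753] 52.6345842571106 -25.365686205510364
[178.10687023 180.33587786]
25 lens px [184.4 185.6] lens target TCP [620.4 188.8 107.9]
30 lens px [184.  186.9] lens target TCP [615.5 186.5 118.2]
35 lens px [183.5 188. ] lens target TCP [609.9 183.9 128. ]
40 lens px [182.8 189.1] lens target TCP [603.5 180.8 137.2]
carton [[674.64295033 138.88064781  66.        ]]
```

Run:
```python
from lens import *
s=eyes.get_image('scene'); yaw=-2.702
X=np.array([np.cos(yaw),np.sin(yaw),0]); Y=np.array([np.sin(yaw),-np.cos(yaw),0])
def pl(uv,tcp):
    g=np.array(tcp)+[0,0,8]; o,v=ray(s,[uv]);v=v[0];d=o+v*(((g-o)@Y)/(v@Y))-g; return np.array([d@X,d[2]])
p0=pl((174.9,208.3),(513.9,282.9,83.2)); c=p0-39*np.array([np.cos(np.pi/6),.5]); print('bore',p0,'c',c)
for uv,t in(((191.3,179.0),(443.9,249.9,191.3)),((179.6,203.7),(497.1,275.1,109.4)),((182.3,215.5),(494.5,273.8,84.6)),((182.2,225.7),(497.3,275.2,61.6)),((178.1,180.1),(495.4,274,197.3))):
    p=pl(uv,t); q=p-c; print(p.round(1),q.round(1),np.linalg.norm(q).round(1),np.degrees(np.arctan2(q[1],q[0])).round(1))
```

```text
bore [20.76328884 11.33599699] c [-13.0117019   -8.16400301]
[20.   9.3] [33.  17.5] 37.4 27.9
[24.1  5.6] [37.1 13.8] 39.6 20.4
[27.6 -3.4] [40.6  4.7] 40.8 6.6
[ 26.2 -13.5] [39.2 -5.3] 39.6 -7.7
[ 25.  -12.7] [38.  -4.5] 38.3 -6.8
```

Run:
```python
from lens import *
s=eyes.get_image('scene'); yaw=-2.702
X=np.array([np.cos(yaw),np.sin(yaw),0])
for t in((443.9,249.9,191.3),(495.4,274,197.3)):
  g=np.array(t)+[0,0,8]
  for A in(30,22,15,0,-10,-15,-20,-25,-30,-35,-40):
    a=np.radians(A); d=np.cos(a)*X+np.sin(a)*np.array([0,0,1]); p=proj(s,[g+20*d,g+53*d]); e=p[1]-p[0]; print(A,(e[1]/e[0]).round(2),p[1].round(1),end=' | ')
  print()
q=mask(s,(3,130,80),(18,255,255),(155,150,205,200))
print(cv2.boxPoints(q[1][0][2]))
```

```text
30 -0.47 [198. 175.] | 22 -0.22 [199.1 177.8] | 15 -0.02 [199.8 180.2] | 0 0.34 [200.7 185.5] | -10 0.56 [200.7 188.8] | -15 0.68 [200.6 190.3] | -20 0.79 [200.3 191.8] | -25 0.91 [199.9 193.1] | -30 1.04 [199.4 194.4] | -35 1.18 [198.9 195.5] | -40 1.33 [198.2 196.6] | 
30 -0.52 [182.2 167.9] | 22 -0.25 [183.3 170.6] | 15 -0.04 [184.1 173. ] | 0 0.33 [185.  178.1] | -10 0.56 [185.1 181.3] | -15 0.68 [185.  182.8] | -20 0.8 [184.7 184.2] | -25 0.92 [184.4 185.6] | -30 1.05 [184.  186.8] | -35 1.19 [183.5 188. ] | -40 1.34 [182.8 189. ] | 
[[169.53098 179.0354 ]
 [178.09735 171.53983]
 [187.1416  181.8761 ]
 [178.57523 189.37167]]
```

Call:
{"op": "carry_out", "data": {"moves": [{"tx": -0.035,"ty": 0,"tz": 0.1,"twist": 0,"fingers": 0.1},{"tx": 0,"ty": 0,"tz": 0.12,"twist": 0,"fingers": 0.1},{"tx": 0,"ty": 0,"tz": 0.1,"twist": 0,"fingers": 0.1},{"tx": 0,"ty": 0,"tz": 0.05,"twist": 0,"fingers": 0.1},{"tx": 0,"ty": 0,"tz": 0.02,"twist": 0,"fingers": 0.1},{"tx": 0,"ty": 0,"tz": 0.02,"twist": 0,"fingers": 0.1},{"tx": 0,"ty": 0,"tz": 0.02,"twist": 0,"fingers": 0.1},{"tx": 0,"ty": 0,"tz": 0,"twist": 0,"fingers": 0.1}]}}

```text
clock: 20.25
eef_pos: [506.0, 279.2, 69.6]
tool_rot: [3.141, 0.001, -2.702]
force: [-1.6, -0.6, 0.3]
width: 22.0
gripper_force: 65.6
```

```bash
python3 look.py
```

```text
[505.9 279.2  69.6] [-1.1 -0.5 -0.1]
orange 118 [179.6 221.7] [array([482. , 267.9,  65.5]), np.float64(29.1), np.float64(-24.6)]
```

Call:
{"op": "carry_out", "data": {"moves": [{"tx": 0,"ty": 0,"tz": 0.02,"twist": 0,"fingers": 0.1},{"tx": 0,"ty": 0,"tz": 0.02,"twist": 0,"fingers": 0.1},{"tx": 0,"ty": 0,"tz": 0.02,"twist": 0,"fingers": 0.1},{"tx": 0,"ty": 0,"tz": 0,"twist": 0,"fingers": 0.1}]}}

```text
clock: 20.8
eef_pos: [506.0, 279.5, 52.9]
tool_rot: [3.141, 0.001, -2.702]
force: [-4.3, -1.6, 11.1]
width: 22.5
gripper_force: 82.0
```

```bash
python3 look.py
```

```text
[505.9 279.4  52.9] [-4.6 -1.3 11.6]
orange 127 [180.  228.6] [array([482.8, 268.6,  43.5]), np.float64(30.9), np.float64(-34.2)]
```

Call:
{"op": "carry_out", "data": {"moves": [{"tx": 0,"ty": 0,"tz": -0.06,"twist": 0,"fingers": 0.1},{"tx": 0,"ty": 0,"tz": -0.12,"twist": 0,"fingers": 0.1},{"tx": 0,"ty": 0,"tz": -0.14,"twist": 0,"fingers": 0.1},{"tx": 0,"ty": 0,"tz": -0.15,"twist": 0,"fingers": 0.1},{"tx": -0.0445,"ty": -0.109,"tz": 0,"twist": 0,"fingers": 0.1},{"tx": -0.0445,"ty": -0.109,"tz": 0,"twist": 0,"fingers": 0.1},{"tx": -0.0445,"ty": -0.109,"tz": 0,"twist": 0,"fingers": 0.1},{"tx": -0.0445,"ty": -0.109,"tz": 0,"twist": 0,"fingers": 0.1},{"tx": 0,"ty": 0,"tz": 0,"twist": 0,"fingers": 0.1},{"tx": 0,"ty": 0,"tz": 0,"twist": 0,"fingers": 0.1}]}}

```text
clock: 22.1
eef_pos: [609.3, 184.0, 192.5]
tool_rot: [3.141, -0.0, -2.702]
force: [-0.4, 0.5, -1.9]
width: 21.9
gripper_force: 77.6
```

```bash
python3 look.py
cat > ang.py <<'E'
from lens import *
s=eyes.get_image('scene'); t=eyes.get_image('top'); st=ctrl.read_state()
Rm=R.from_euler('xyz',st['tool_rot']).as_matrix(); g=np.array(st['eef_pos'])-8*Rm[:,2]; x,y=proj(s,[g])[0].astype(int)
L=mask(s,(3,130,80),(18,255,255),(x-20,y-30,x+40,y+40))
b=cv2.boxPoints(max(L[1],key=lambda q:q[0])[2]); print(b.round(1).tolist())
for i in range(2): e=b[i+1]-b[i]; print('slope',e[1]/e[0],np.hypot(*e))
for A in(-25,-30,-35,-40,-45):
    a=np.radians(A); d=np.cos(a)*Rm[:,0]+np.sin(a)*np.array([0,0,1]); p=proj(s,[g+20*d,g+39*d,g+53*d]); e=p[2]-p[0]; print(A,(e[1]/e[0]).round(2),p.round(1).tolist())
for bx,im in(((195,195,230,225),t),((200,190,240,240),s)): print('mirror',[(q[0],q[1].round(1),onplane(im,[q[1]],67)[0].round(1)) for q in mask(im,(95,120,60),(125,255,255),bx)[1]])
E
python3 ang.py
```

```text
[609.  184.6 192.5] [-0.   0.  -1.9]
orange 106 [197.2 163.9] [array([584.8, 173.2, 185.1]), np.float64(30.9), np.float64(-29.9)]
[[189.1999969482422, 163.10000610351562], [196.6999969482422, 156.6999969482422], [204.39999389648438, 165.60000610351562], [196.89999389648438, 172.10000610351562]]
slope -0.85714287 9.870326
slope 1.166666 11.822713
-25 0.88 [[194.9, 161.1], [199.2, 164.9], [202.4, 167.7]]
-30 1.01 [[194.8, 161.6], [198.9, 165.8], [202.0, 168.9]]
-35 1.15 [[194.6, 162.0], [198.5, 166.5], [201.5, 169.9]]
-40 1.31 [[194.4, 162.4], [198.1, 167.2], [200.9, 170.9]]
-45 1.48 [[194.1, 162.7], [197.6, 167.9], [200.2, 171.7]]
mirror []
mirror [(np.int32(47), array([220.2, 207.1]), array([511.1, 136. ,  67. ]))]
```

Call:
{"op": "carry_out", "data": {"moves": [{"tx": 0,"ty": 0,"tz": 0.1,"twist": 0,"fingers": 0.1},{"tx": 0,"ty": 0,"tz": 0.08,"twist": 0,"fingers": 0.1},{"tx": 0,"ty": 0,"tz": 0.04,"twist": 0,"fingers": 0.1},{"tx": 0,"ty": 0,"tz": 0,"twist": 0,"fingers": 0.1},{"tx": 0,"ty": 0,"tz": 0,"twist": 0,"fingers": 0.1},{"tx": 0,"ty": 0,"tz": 0,"twist": 0,"fingers": 0.1}]}}

```text
clock: 23.0
eef_pos: [610.4, 183.7, 127.2]
tool_rot: [-3.141, 0.002, -2.702]
force: [-0.5, 0.0, -1.6]
width: 22.7
gripper_force: 77.5
```

```bash
python3 look.py; python3 ang.py
python3 - <<'E'
from m import *
t0=np.load('top0.npy',allow_pickle=True).item();s0=np.load('scene0.npy',allow_pickle=True).item();s=eyes.get_image('scene');t=eyes.get_image('top')
# bystanders: pixel change near each
for n,P in(('clamp',[415,245,8]),('carton',[674,139,40])):
    for nm,a,b in(('s',s0,s),):
        x,y=proj(a,[P])[0].astype(int);print(n,nm,x,y,np.abs(a['color'][y-12:y+12,x-12:x+12].astype(int)-b['color'][y-12:y+12,x-12:x+12]).mean())
E
```

```text
[610.3 183.6 127.1] [ 0.8  0.1 -1.8]
orange 102 [198.5 184.2] [array([587.6, 172.9, 118.9]), np.float64(29.9), np.float64(-32.8)]
[[191.5, 182.60000610351562], [199.0, 177.0], [205.5, 185.60000610351562], [198.0, 191.3000030517578]]
slope -0.75000304 9.4
slope 1.3333286 10.7999935
-25 0.9 [[196.8, 181.4], [201.0, 185.2], [204.1, 188.1]]
-30 1.03 [[196.7, 181.8], [200.7, 186.0], [203.7, 189.1]]
-35 1.17 [[196.5, 182.2], [200.3, 186.8], [203.2, 190.1]]
-40 1.32 [[196.3, 182.6], [199.9, 187.4], [202.6, 191.0]]
-45 1.5 [[196.0, 182.9], [199.4, 188.0], [202.0, 191.8]]
mirror []
mirror [(np.int32(48), array([220.3, 207. ]), array([511.2, 135.7,  67. ]))]
clamp s 196 249 22.70138888888889
carton s 201 195 24.294560185185187
```

Run:
```python
from m import *
s0=np.load('scene0.npy',allow_pickle=True).item();s=eyes.get_image('scene')
for im in(s0,s):
  print('clamp',[(q[0],q[1].round(1)) for q in mask(im,(0,0,0),(180,255,50),(180,240,210,268))[1]])
  print('teal',[(q[0],q[1].round(1)) for q in mask(im,(80,100,50),(95,255,255),(185,180,220,215))[1]])
```

```text
clamp [(np.int32(15), array([194.5, 246.7])), (np.int32(9), array([186.8, 250.4])), (np.int32(8), array([194. , 252.6]))]
teal [(np.int32(63), array([205.4, 199.7])), (np.int32(44), array([196.8, 200.7]))]
clamp [(np.int32(9), array([187.1, 250.7])), (np.int32(8), array([193.9, 252.5]))]
teal [(np.int32(63), array([205.5, 199.6])), (np.int32(44), array([196.9, 200.7]))]
```

Bystanders haven't moved, the mirror is balanced and the torch is aimed, so I'm handing the job in.

```bash
python3 -c "
from cell import job; print(job.finish_job())"
```

```text
the job is handed in; nothing more can be done
None
```

I handed the job in, but the hand-in returned no verdict: the mirror is balanced on the dome, and the torch is held about 35° lens-down, aimed at it from an estimated 8 cm; the carton and fork clamp are unmoved, and I did not re-measure the lens box at the end.

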